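# Put the levelling wedge away in the sprung drawer case

## Task

Press the release pad on top of the grey drawer case so that its tray pops out, lay the loose levelling wedge flat on its sole in the free part of the tray's front left bin (the one with the other wedges), and then push the tray gently home by its front until it clicks: shut for good, with the pad fully up again. Feel for the end of the pad's and of the tray's travel and force neither of them, do not slam the tray, and leave the other things on the bench where they are.

Things in the scene. Friction and masses are not known exactly. Their poses are not given: they have to be found in the camera images.
- case: low grey drawer case fixed on the bench, 240 deep (x) x 260 wide (y) x 80 high, one tray inside, a release pad in the roof at the middle of the front edge. Origin: centre of its underside; x from its front to its back, y to its left as the robot sees it, z up. Front face at x = -120 mm when shut; roof at z = 80 mm, its side ribs at 84. Bears at most 14 N of push or press.
- release (a joint): downward travel of the release pad in m: 0 up, 0.009 fully down (hard stop). Black pad 26 (x) x 34 (y) mm, 11 mm proud of the roof; springs back up. Starts at about 1.5 N; after about 6 mm, at about 5 N, the catch lets the tray go; 8 N at the stop. As the tray goes home its tooth drives the catch, and so the pad, down some 7 mm; when the tray is latched the pad snaps up again: the click.
- release_top (a point): middle of the top of the release pad, 91 mm above the bench when up; at x = -98 mm, y = 0 of the case. Press straight down here.
- tray (a joint): travel of the sprung tray in m, towards the case's -x: 0.115 fully out, 0 to 0.001 latched. A spring drives it (1 N when out, 2 N when shut; out in about 0.8 s) and sends it out again if let go before the click. Going home the tooth takes 5 to 8 N over its ramp (20 to 8 mm before home), then it runs light, then meets a rubber buffer 1 to 2 mm before home, 8 N per mm; it clicks at 6 to 9 N there.
- tray_front (a point): middle of the outer face of the tray's flat front panel (246 wide, 64 high, from 9 to 73 mm above the bench); this point is 41 mm above the bench, at x = -120 mm, y = 0 of the case when shut. Moves with the tray; axes as the case. Push here towards the case's +x.
- bin_spot (a point): middle of the free floor of the tray's front left bin, 13 mm above the bench. Moves with the tray; axes as the case. Free from here: 54 mm to the front panel (-x), 51 to the cross rib (+x), 43 to the centre divider (-y), 42 to two wedges stacked along the left wall (+y, part of the tray). Divider and walls rise 37 mm over this floor, rib 27. Spacers fill the right bin. Roofed over until it is out.
- wedge_mid (a point): the loose tile-levelling wedge, white plastic: 80 long (x), 26 wide (y), flat sole, toothed slope falling from 22 mm at its -x end to 7 mm at its +x end; 20 g. This point lies half-way along it, 7.5 mm above the sole. Starts flat on the bench, left or right of the case; its two flat sides, 26 mm apart, run along x.
- jar: bystander: closed glass jar of spacers, 72 across, 95 high, standing on the rear part of the case's roof. Origin: centre of its underside.
- corner_tile: bystander: white ceramic corner tile 100 x 100 x 8 with two edges 12 mm high, flat on the bench. Origin: centre of its underside.
- tapping_block: bystander: wooden tapping block 180 x 85 x 42 with a rubber sole. Origin: centre of its underside.
- knee_pad: bystander: black rubber knee pad 190 x 150 x 32. Origin: centre of its underside.
- mallet: bystander: rubber mallet, 300 long, lying; head 58 across. Origin: on the bench under its handle, 130 mm from the head's middle.
- tape_measure: bystander: black tape measure 72 x 38 x 55. Origin: centre of its underside.

How it is judged:
By the outcome, as a careful person would: the job done as asked, in the order asked, and still so for the second after the job is handed in, with the robot touching nothing.
It also fails if it takes over 72 s, if anything falls off the work surface, if the arm or the gripper's body presses on something with over 40 N, if the wrist force passes 120 N, or if a joint passes its speed limit or range.

## Robot

A 6-joint arm with a two-finger parallel gripper is mounted at the origin on the work surface. World frame = base frame: x ahead of the robot, y to its left, z up, the work surface at z = 0. Lengths are in mm, angles in rad, forces in N, time in s.
With the tool pointing down it reaches from about 300 to 875 mm from the base axis. Payload 6.4 kg.
Tool frame: the origin (TCP) lies on the centre line of the jaws, within the pads' length; the fingertips stand 14 mm ahead of it and the grasp point (between the pads) lies 5 mm behind it; y points along the fingers, z is the direction in which the jaws open and shut, and the axes are right-handed (so a half turn about y gives the same grasp; the last joint's range is limited). The gripper opens to 88 mm and grips with 3 to 60 N. Pads are 18 mm wide; open, the fingers measure 123 mm over their backs; the gripper's body (75 mm by 187 mm) begins 45 mm behind the grasp point.
Start: joints at [1.043, 0.181, 1.607, -0, 1.354, -0.206], TCP at [181.847, 545.503, 252.714] pointing down, gripper open.
Joint ranges: [-2.99, 2.99], [-0.89, 2.07], [0.3, 2.58], [-1.14, 4.28], [0, 2.63], [-3.12, 3.12]. Speed limits (rad/s): [2.57, 2.57, 3.01, 3.14, 3.14, 3.14].

## Interface

Orientations are given as a unit quaternion [x, y, z, w].
In Python, from rig import arm gives the robot as it stands.
- The arm moves only by the tool drive_tool, never from a script. Its argument "plan" is a list of rows, each an object with "dp": the shift along the world's x, y, z in units of 10 cm (1.0 is 10 cm), a list of three; "turn": the turn about the world's z in units of pi/2 rad (1.0 is pi/2 rad); "claw": the gripper command: -1 is fully open, 1 is shut, values between are in proportion. In form: [{"dp": [dx, dy, dz], "turn": turn, "claw": claw}, ...]. A call has 1 to 8 rows; each row shifts and turns the pose as measured when the row begins; what a row does not reach is not made up. A row lasts 1/8 s, in which the tool goes at most 62.5 mm and 10.7 degrees, less where a joint would pass 70% of its speed; a pose out of reach is approached as far as the arm can. A call with a number of a shift or a turn outside -1 to 1 is refused whole. A call with a gripper value outside its range is refused whole. The fingers move at their own pace and stop on an object; "force" is the grip in N (left out, the last holds). Time passes only in rows, so rows that do not move let the fingers close. It gives the time, the measured TCP pose, the force and the opening at its end, in the units of the state.
- arm.get_obs(): the state, without advancing time (a new reading comes with each control period).
- arm.read_camera(name): name is "scene" or "top" or "wrist"; returns a dict with "img" (480x640x3 uint8, red, green, blue), "range_z" (480x640 float32, mm along the optical axis (not along the pixel's ray), 0 where there is no reading), "fx", "fy", "cx", "cy" (pixels), "k1" (the pictures are not rectified: a ray, as slopes to the right and down, at radius r is drawn at 1 + k1 r^2 times it, then the intrinsics apply), "xyz" and "rotation" of the camera in the world. Camera axes: x right, y down, z forward; pixel columns grow to the right and rows downward; lengths in mm; the calibration is good to about 2 mm. A picture is of the moment at which its call begins.
- arm.hand_in(): hands the job in, once; it reports no verdict.
Trained networks look in the newest picture that a camera, given by its name, has taken for a name from the list of things; names that differ only in an ending like _2 or _b are one class to them, and where a whole thing is asked for, a point or a joint stands for the part that bears it (a point fixed in the world has none). Each returns a list of dicts, best first, with "confidence" (0 to 1); they miss things now and then, are a little off and sometimes report something else, mostly with a low value. They report only what shows in the picture. A call takes as long as a camera call.
- arm.boxes_of(name, camera): "extent" ([left, top, right, bottom] in pixels, round what is visible of it).
- arm.trace(name, camera): "mask" (480x640 bool, what is visible of it) and "extent" ([left, top, right, bottom] in pixels, round what is visible of it).
The state is a dict: "clock": time; "joints": joint angles; "joint_vel": joint speeds; "tau": joint torques, N m; "position": TCP position; "tcp_rot": TCP orientation; "ft_force": force on the tool from outside, world axes, zero at the start; "wrist_torque": the same for the moment, N m; "grip_width": finger opening in mm.
Only numpy, scipy, OpenCV 4.12 (cv2) and the standard library are available. Lean on these libraries where they do the work, as an engineer would, in place of code of your own. Each camera call takes 0.05 s, during which the arm holds its last target.

## Working session

There is one attempt and no reset: what is moved stays moved. The work goes in short steps, Python scripts to look and compute and a tool call to move; the robot and the scene stay as the last step left them, time stands still between calls to the robot, and variables do not carry over. Pictures are saved under pics/ and viewed, and the job is handed in when it is done.

Besides the shell and the picture viewer there is one more tool, called after ">>>" as name(argument=value, ...) on one line, values as JSON. drive_tool: Moves the arm, as the interface text tells. Shifts and turns lie within -1 to 1; 1 stands for 10 cm of shift or pi/2 rad of turn. Its arguments: {"type":"object","properties":{"plan":{"type":"array"},"force":{"type":"number"}},"required":["plan"]}

```bash
mkdir -p pics; ls
cat > h.py <<'E'
import numpy as np, cv2
from rig import arm
def cam(name,fn=None):
    c=arm.read_camera(name)
    if fn: cv2.imwrite('pics/'+fn,c['img'][:,:,::-1])
    return c
def R_of(c):
    r=np.array(c['rotation'],float)
    if r.shape==(3,3): return r
    from scipy.spatial.transform import Rotation
    return Rotation.from_quat(r).as_matrix()
def cloud(c):
    v,u=np.mgrid[0:480,0:640]
    K=np.array([[c['fx'],0,c['cx']],[0,c['fy'],c['cy']],[0,0,1]],float)
    p=cv2.undistortPoints(np.stack([u.ravel(),v.ravel()],1).astype(np.float64)[:,None],K,np.array([c['k1'],0,0,0,0.]))[:,0]
    z=c['range_z'].ravel()
    P=np.stack([p[:,0]*z,p[:,1]*z,z],1)
    W=P@R_of(c).T+np.array(c['xyz'])
    W[z<=0]=np.nan
    return W.reshape(480,640,3)
E
python3 - <<'E'
from h import *
o=arm.get_obs(); print(o)
for n in ['scene','top','wrist']:
    c=cam(n,n+'0.png'); print(n,c['xyz'],c['rotation'],c['fx'],c['k1'],(c['range_z']>0).mean())
    np.savez('/tmp/%s0.npz'%n,W=cloud(c),img=c['img'])
E
```

```text
pics
{'clock': 0.0, 'joints': array([ 1.04269363e+00,  1.81530340e-01,  1.60796055e+00,  7.87554085e-06,
        1.35378873e+00, -2.06274712e-01]), 'joint_vel': array([-0.000256  ,  0.00120716,  0.00037662,  0.00035782, -0.00094339,
        0.00085229]), 'tau': array([-7.32593890e-05, -4.33862865e+01, -3.41854084e+01,  7.01596029e-02,
        3.84640123e-02, -1.18474286e-04]), 'position': array([181.58910625, 545.05861187, 251.83906241]), 'tcp_rot': array([ 0.6985272 , -0.11351018,  0.11307687, -0.69741581]), 'ft_force': array([ 0.22171886, -0.26770123,  0.11274839]), 'wrist_torque': array([-0.01329251,  0.00293761, -0.02591078]), 'grip_width': 88.38630446660827}
scene [1251.65642805 -720.01695449 1225.38884283] [ 0.85988289  0.37820754 -0.14240688 -0.31189863] 562.8567210790918 -0.05964484322204712 0.9956673177083334
top [ 375.17760376  -62.43424398 1322.01667861] [ 0.70861495 -0.70327875  0.0447456  -0.03552033] 455.6244302583321 -0.05116638652860913 0.9958528645833333
wrist [108.15429422 569.32099435 384.08119019] [0.80209236 0.57790879 0.08738238 0.12261156] 332.99901147036536 -0.03299913369161772 0.9961555989583334
```

View pics/top0.png

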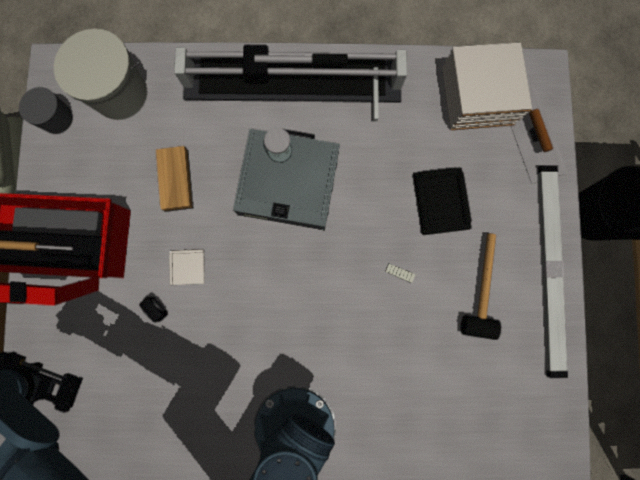

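View pics/scene0.png

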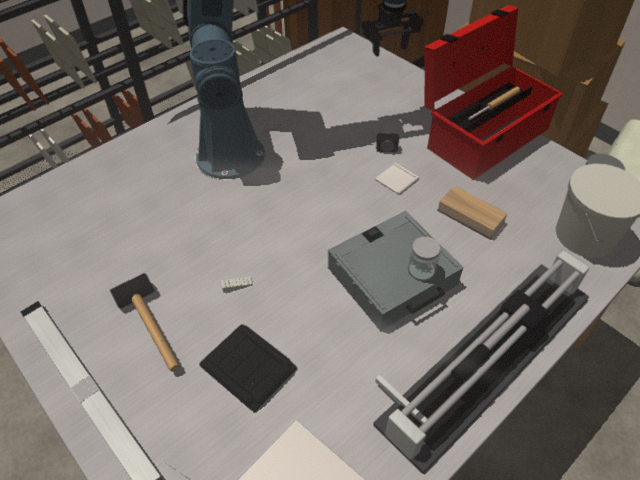

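Run:
```python
from h import *
for n in ['case','wedge_mid','release','release_top','tray_front','jar','corner_tile','tapping_block','knee_pad','mallet','tape_measure']:
    for k in ['top','scene']:
        W=np.load('/tmp/%s0.npz'%k)['W']
        for d in arm.trace(n,k)[:2]:
            m=d['mask']; P=W[m]; P=P[~np.isnan(P[:,0])]
            if d['confidence']<.3 or len(P)<5: continue
            print(n,k,round(d['confidence'],2),[int(x) for x in d['extent']],np.round(np.median(P,0)),np.round(np.percentile(P,1,0)),np.round(np.percentile(P,99,0)))
print(arm.get_obs()['clock'])
```

```text
case top 0.67 [231, 129, 341, 229] [683.  16.  80.] [ 566. -108.   -1.] [838. 167.  92.]
case scene 0.67 [329, 209, 464, 329] [709. -15.  79.] [ 572. -116.    7.] [841. 156.  89.]
wedge_mid top 0.69 [384, 262, 415, 281] [ 435. -299.   14.] [ 410. -336.   -4.] [ 461. -261.   26.]
wedge_mid top 0.65 [412, 169, 472, 237] [ 647. -425.   19.] [ 554. -501.    6.] [ 742. -348.   36.]
wedge_mid scene 0.55 [220, 276, 251, 292] [ 442. -303.   12.] [ 417. -338.   -3.] [ 466. -261.   24.]
release top 0.55 [236, 212, 322, 229] [585.  69.  48.] [561. -65.   9.] [600. 164.  79.]
release top 0.44 [458, 229, 500, 342] [ 317. -537.   42.] [ 252. -581.   -3.] [ 547. -471.   61.]
release scene 0.7 [366, 228, 382, 239] [610.  42.  89.] [594.  25.  76.] [621.  61.  95.]
release_top top 0.62 [274, 205, 285, 214] [601.  44.  91.] [589.  26.  30.] [618.  62.  96.]
release_top scene 0.72 [199, 325, 296, 410] [ 663. -429.   19.] [ 563. -503.    9.] [ 751. -350.   35.]
tray_front top 0.6 [238, 213, 322, 232] [577.  28.  46.] [560. -71.  10.] [600. 160.  74.]
tray_front scene 0.31 [328, 210, 460, 331] [709. -15.
[... 570 characters left out ...]
3. 406.  48.]
tapping_block scene 0.94 [435, 186, 506, 236] [718. 342.  40.] [624. 307.   1.] [802. 407.  48.]
knee_pad top 0.95 [413, 170, 474, 235] [ 648. -425.   19.] [ 557. -499.   10.] [ 741. -350.   36.]
knee_pad scene 0.92 [198, 324, 296, 413] [ 663. -430.   18.] [ 561. -505.    7.] [ 751. -350.   35.]
mallet top 0.69 [459, 231, 498, 342] [ 314. -536.   42.] [ 253. -574.   -1.] [ 546. -471.   61.]
mallet scene 0.83 [110, 274, 180, 369] [ 324. -540.   41.] [ 222. -572.   -2.] [ 553. -474.   60.]
tape_measure top 0.9 [140, 295, 169, 321] [328. 395.  54.] [296. 367.   8.] [363. 429.  60.]
tape_measure scene 0.83 [376, 134, 401, 150] [338. 390.  43.] [304. 363.   3.] [365. 429.  60.]
1.25
```

Run:
```python
from h import *
from scipy.spatial.transform import Rotation as R
o=arm.get_obs(); print(np.round(R.from_quat(o['tcp_rot']).as_matrix(),3))
for k in ['top','scene']:
    d=np.load('/tmp/%s0.npz'%k);W=d['W'];img=d['img'].astype(int)
    x,y,z=W[...,0],W[...,1],W[...,2]
    m=(x>540)&(x<880)&(y>-140)&(y<200)&(z>70)&(z<88)
    m=cv2.morphologyEx(m.astype(np.uint8),cv2.MORPH_OPEN,np.ones((5,5)))>0
    P=W[m][:,:2].astype(np.float32)
    r=cv2.minAreaRect(P); print(k,'roof',r, np.median(z[m])); print(np.round(cv2.boxPoints(r)))
    # pad
    m=(img.sum(2)<110)&(x>570)&(x<650)&(y>0)&(y<90)&(z>72)
    m=cv2.morphologyEx(m.astype(np.uint8),cv2.MORPH_OPEN,np.ones((2,2)))>0
    mm=m&(z>84); print('pad',mm.sum(),np.round(W[mm].mean(0),1),cv2.minAreaRect(W[mm][:,:2].astype(np.float32)))
    # wedge
    m=(x>380)&(x<500)&(y>-360)&(y<-240)&(z>4)
    b=(img.min(2)>175)&(x>380)&(x<500)&(y>-360)&(y<-240)
    for nm,q in (('z',m),('w',b)):
        P=W[q]; print('wedge',nm,len(P),cv2.minAreaRect(P[:,:2].astype(np.float32)),np.round(P.mean(0),1))
    P=W[m]; A=np.c_[P[:,:2]-P[:,:2].mean(0),np.ones(len(P))]; print('slope',np.linalg.lstsq(A,P[:,2],rcond=None)[0])
    c=(np.array([435,-300]))
```

```text
[[ 0.949  0.     0.316]
 [-0.316 -0.     0.949]
 [ 0.    -1.    -0.   ]]
top roof ((699.5069580078125, 28.45696258544922), (263.0838317871094, 242.2613983154297), 80.52755737304688) 80.30579604997581
[[ 558.  -81.]
 [ 797. -121.]
 [ 841.  138.]
 [ 602.  178.]]
pad 85 [601.5  42.6  91.4] ((601.9222412109375, 41.608070373535156), (38.06570053100586, 25.869794845581055), 84.1017074584961)
wedge z 371 ((439.94342041015625, -299.4105224609375), (119.0108413696289, 117.60311126708984), 0.44013699889183044) [ 437.7 -299.    12. ]
wedge w 0 ((0.0, 0.0), (0.0, 0.0), 0.0) [nan nan nan]
slope [-0.07218032 -0.09165026 11.97362706]
scene roof ((701.2579345703125, 27.769180297851562), (263.456298828125, 245.94708251953125), 80.58195495605469) 79.84371060201192
[[ 558.  -82.]
 [ 801. -122.]
 [ 844.  138.]
 [ 601.  178.]]
pad 0 [nan nan nan] ((0.0, 0.0), (0.0, 0.0), 0.0)
wedge z 384 ((439.7638244628906, -300.0624084472656), (119.30663299560547, 119.51188659667969), 0.24715931713581085) [ 441.6 -301.7   11.8]
wedge w 0 ((0.0, 0.0), (0.0, 0.0), 0.0) [nan nan nan]
slope [-0.07078971 -0.08460415 11.83270697]<stdin>:19: RuntimeWarning: Mean of empty slice.
  ret = um.true_divide(
<stdin>:14: RuntimeWarning: Mean of empty slice.
```

>>> drive_tool(plan=[{"dp":[0.3,-0.36,0],"turn":0.05,"claw":1},{"dp":[0.36,-0.43,0],"turn":0.05,"claw":1},{"dp":[0.36,-0.43,0],"turn":0,"claw":1},{"dp":[0.36,-0.43,0],"turn":0,"claw":1},{"dp":[0.36,-0.43,0],"turn":0,"claw":1},{"dp":[0.36,-0.43,0],"turn":0,"claw":1},{"dp":[0.36,-0.43,0],"turn":0,"claw":1},{"dp":[0.36,-0.43,0],"turn":0,"claw":1}], force=20)

```text
clock: 2.25
position: [468.8, 200.5, 254.3]
tcp_rot: [-0.704, 0.052, -0.055, 0.706]
ft_force: [0.4, 0.1, 0.4]
grip_width: 10.1
```

Run:
```python
from h import *
o=arm.get_obs(); print(o['clock'],o['position'],o['joints'],o['grip_width'],o['ft_force'],o['joint_vel'])
for k in ['top','scene']:
    W=np.load('/tmp/%s0.npz'%k)['W']
    arm.read_camera(k)
    d=arm.trace('wedge_mid',k)[0]; m=d['mask']; 
    P=W[m]; P=P[P[:,2]>-10]
    # planar: pixel mask -> 
    r=cv2.minAreaRect(P[:,:2].astype(np.float32)); print(r, np.round(cv2.boxPoints(r)))
    q=P[:,:2]-P[:,:2].mean(0); w,v=np.linalg.eigh(q.T@q); a=v[:,1]; a=a*np.sign(a[1]); s=q@a
    print(np.degrees(np.arctan2(a[1],a[0])), P[:,:2].mean(0))
    for lo in range(-45,45,10):
        t=(s>=lo)&(s<lo+10); print(lo,t.sum(),np.round(np.median(P[t,2]),1) if t.any() else '',end='; ')
    print()
```

```text
2.25 [468.79797677 200.45664595 254.30042046] [ 0.16947917  0.02879471  1.77014419  0.00246329  1.33779626 -1.2507482 ] 10.141067148431906 [0.44280651 0.09867224 0.39730334] [-8.45407143e-01  2.49183997e-01 -2.59033087e-01  5.96467093e-03
 -2.41308166e-04 -8.40587609e-01]
((435.5635070800781, -299.2612609863281), (80.44010925292969, 25.705808639526367), 65.72657775878906) [[ 407. -331.]
 [ 431. -341.]
 [ 464. -268.]
 [ 440. -257.]]
65.20506816239295 [ 434.7435148  -299.35576735]
-45 14 21.0; -35 34 20.6; -25 34 18.4; -15 32 16.9; -5 35 14.9; 5 34 11.9; 15 33 10.5; 25 33 7.5; 35 15 6.6; 
((440.87548828125, -299.64752197265625), (81.59091186523438, 32.9034538269043), 63.12104034423828) [[ 408. -329.]
 [ 437. -343.]
 [ 474. -271.]
 [ 445. -256.]]
67.81662917862663 [ 441.73925579 -303.42211949]
-45 8 6.7; -35 49 19.1; -25 46 17.0; -15 43 16.1; -5 40 13.5; 5 36 11.5; 15 36 9.8; 25 33 9.3; 35 28 6.2;
```

>>> drive_tool(plan=[{"dp":[0.3,-0.38,0],"turn":0,"claw":1},{"dp":[0.3,-0.38,-0.1],"turn":0,"claw":1},{"dp":[0.3,-0.36,-0.2],"turn":0,"claw":1},{"dp":[0.2,-0.2,-0.2],"turn":0,"claw":1},{"dp":[0.1,-0.1,-0.2],"turn":0,"claw":1},{"dp":[0,0,-0.2],"turn":0,"claw":1},{"dp":[0,0,0],"turn":0,"claw":1}])

```text
clock: 3.32
position: [587.0, 67.2, 162.1]
tcp_rot: [-0.703, 0.048, -0.05, 0.708]
ft_force: [-0.3, 0.9, -0.4]
grip_width: 0.3
```

Run:
```python
from h import *
o=arm.get_obs(); print(o['clock'],o['position'],o['joints'],o['grip_width'],o['ft_force'])
from scipy.spatial.transform import Rotation as R
M=R.from_quat(o['tcp_rot']).as_matrix(); print(M, np.degrees(np.arctan2(M[1,2],M[0,2])))
c=cam('wrist','wr1.png'); W=cloud(c)
d=arm.trace('release_top','wrist')
for q in d[:2]:
    P=W[q['mask']]; print(q['confidence'],q['extent'],np.nanmean(P,0),np.nanmedian(P,0))
```

```text
3.325 [587.02950063  67.23344245 162.07755754] [-0.09024343  0.30723883  1.64646816  0.00748624  1.18533406 -1.52553297] 0.3323490136967525 [-0.3474427   0.88352256 -0.42268733]
[[ 0.99044651  0.00317605  0.13786091]
 [-0.13787954  0.00667782  0.99042649]
 [ 0.00222503 -0.99997266  0.00705193]] 82.07571656482253
0.59 [254.9, 259.2, 306.7, 300.8] [597.37263388  41.62558952  88.07485307] [595.88827544  40.28028133  90.49752189]
0.27 [572.7, 203.8, 640.0, 350.2] [654.11189399 320.1755377   27.26081989] [649.82156728 316.36957962  30.93073152]
```

View pics/wr1.png

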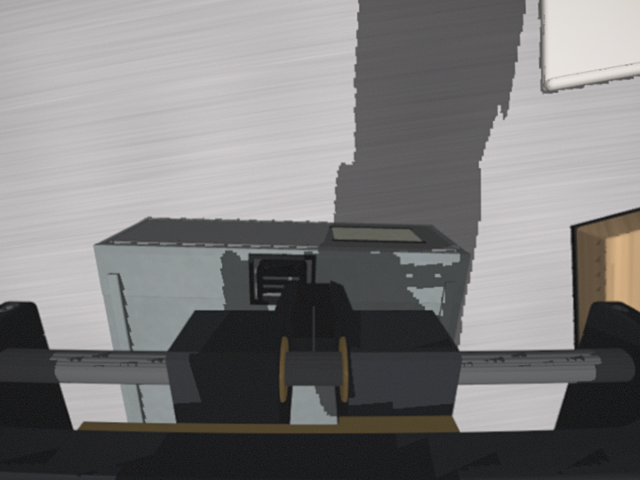

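>>> drive_tool(plan=[{"dp":[0.15,-0.25,-0.15],"turn":-0.015,"claw":1},{"dp":[0,0,-0.15],"turn":0,"claw":1},{"dp":[0,0,-0.05],"turn":0,"claw":1},{"dp":[0,0,0],"turn":0,"claw":1},{"dp":[0,0,0],"turn":0,"claw":1}])

```text
clock: 4.05
position: [605.0, 45.8, 133.5]
tcp_rot: [-0.702, 0.05, -0.06, 0.707]
ft_force: [0.0, -0.3, 0.4]
grip_width: 0.4
```

>>> drive_tool(plan=[{"dp":[-0.02,-0.02,-0.12],"turn":0,"claw":1},{"dp":[0,0,-0.08],"turn":0,"claw":1},{"dp":[0,0,-0.03],"turn":0,"claw":1},{"dp":[0,0,0],"turn":0,"claw":1},{"dp":[0,0,0],"turn":0,"claw":1}])

```text
clock: 4.68
position: [602.7, 44.0, 109.2]
tcp_rot: [-0.702, 0.05, -0.06, 0.708]
ft_force: [0.2, 0.7, -0.4]
grip_width: 0.7
```

>>> drive_tool(plan=[{"dp":[0,0,-0.02],"turn":0,"claw":1},{"dp":[0,0,-0.02],"turn":0,"claw":1},{"dp":[0,0,-0.02],"turn":0,"claw":1},{"dp":[0,0,-0.01],"turn":0,"claw":1}])

```text
clock: 5.18
position: [603.2, 43.9, 103.3]
tcp_rot: [-0.702, 0.05, -0.06, 0.707]
ft_force: [-2.3, -0.5, 4.7]
grip_width: 0.8
```

>>> drive_tool(plan=[{"dp":[0,0,-0.01],"turn":0,"claw":1},{"dp":[0,0,-0.01],"turn":0,"claw":1}])

```text
clock: 5.42
position: [603.2, 43.9, 101.7]
tcp_rot: [-0.702, 0.05, -0.06, 0.707]
ft_force: [-1.4, 0.1, 4.2]
grip_width: 0.9
```

Run:
```python
from h import *
print(arm.get_obs()['ft_force'])
c=cam('top','t2.png'); cam('scene','s2.png'); print(arm.get_obs()['ft_force'],arm.get_obs()['position'])
```

```text
[-1.44408312  0.10019089  4.23333712]
[-1.51159097 -0.26802816  1.80384714] [603.20197896  43.89389521 101.47755491]
```

View pics/t2.png

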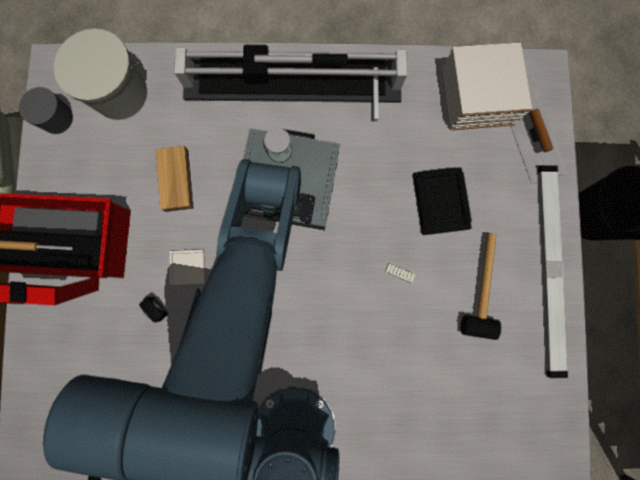

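View pics/s2.png

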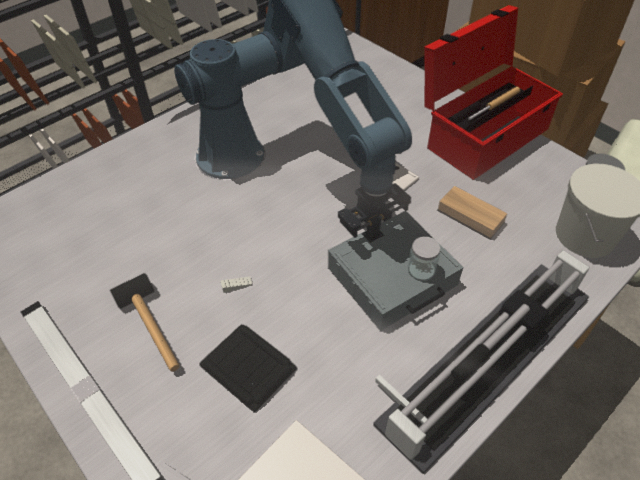

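>>> drive_tool(plan=[{"dp":[0,0,-0.012],"turn":0,"claw":1},{"dp":[0,0,-0.012],"turn":0,"claw":1}])

```text
clock: 5.78
position: [603.2, 43.9, 98.8]
tcp_rot: [-0.702, 0.05, -0.061, 0.707]
ft_force: [-1.2, 0.1, 3.9]
grip_width: 0.6
```

>>> drive_tool(plan=[{"dp":[0,0,-0.01],"turn":0,"claw":1}])

```text
clock: 5.9
position: [603.2, 43.9, 97.9]
tcp_rot: [-0.702, 0.05, -0.06, 0.707]
ft_force: [-2.4, -0.5, 6.3]
grip_width: 0.4
```

>>> drive_tool(plan=[{"dp":[0,0,-0.005],"turn":0,"claw":1}])

```text
clock: 6.02
position: [603.2, 43.9, 97.7]
tcp_rot: [-0.702, 0.05, -0.06, 0.707]
ft_force: [-3.8, -0.2, 7.4]
grip_width: 0.7
```

Run:
```python
from h import *
c=cam('scene','s3.png'); print(arm.get_obs()['ft_force'],arm.get_obs()['position'])
cv2.imwrite('pics/s3c.png',cv2.resize(c['img'][150:350,250:520,::-1],None,fx=2.5,fy=2.5))
```

```text
[-3.14991966  0.28290647  7.08857098] [603.22612883  43.93043572  97.70382759]
```

View pics/s3c.png

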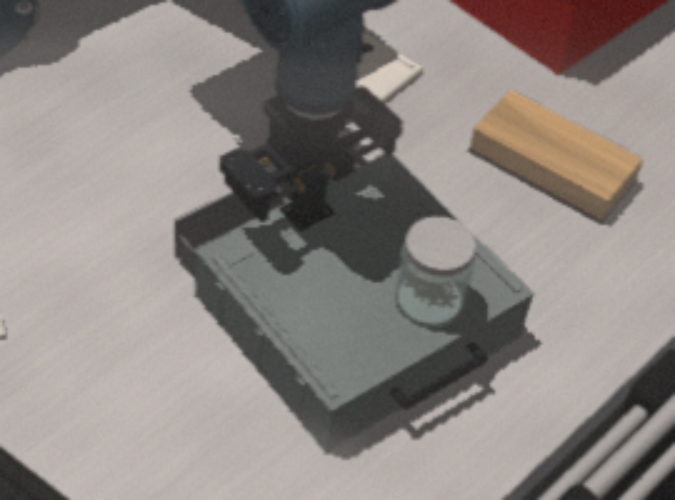

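>>> drive_tool(plan=[{"dp":[0,0,0.01],"turn":0,"claw":1},{"dp":[0,0,0.02],"turn":0,"claw":1},{"dp":[0,0,0.06],"turn":0,"claw":1},{"dp":[0,0,0.2],"turn":0,"claw":1},{"dp":[0,0,0.3],"turn":0,"claw":1},{"dp":[0,0,0.4],"turn":0,"claw":1},{"dp":[-0.1,-0.4,0.3],"turn":-0.1,"claw":1},{"dp":[-0.2,-0.5,0],"turn":-0.1,"claw":-1}])

```text
clock: 7.08
position: [573.9, -45.3, 235.6]
tcp_rot: [-0.685, 0.158, -0.173, 0.689]
ft_force: [1.1, -1.1, -1.1]
grip_width: 8.4
```

Run:
```python
from h import *
o=arm.get_obs();print(o['position'])
c=cam('scene'); 
cv2.imwrite('pics/s4c.png',cv2.resize(c['img'][130:350,230:520,::-1],None,fx=2.5,fy=2.5))
```

```text
[573.88839361 -45.3490932  235.61005304]
```

View pics/s4c.png

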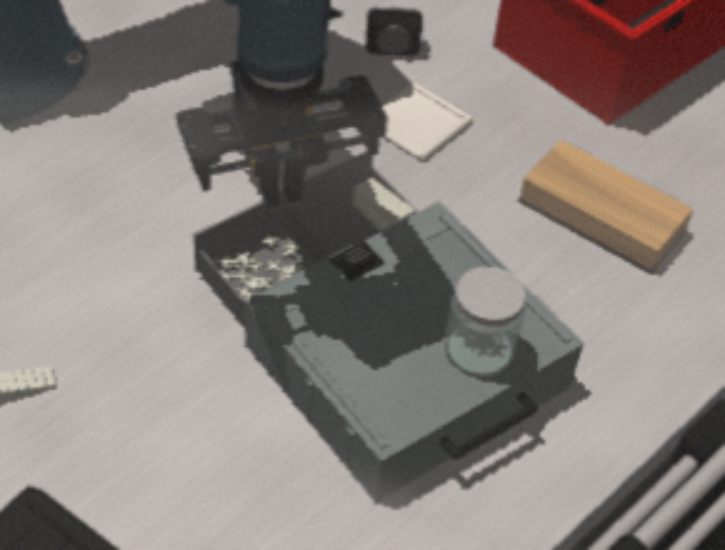

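>>> drive_tool(plan=[{"dp":[-0.25,-0.5,0],"turn":-0.11,"claw":-1},{"dp":[-0.25,-0.5,0],"turn":-0.11,"claw":-1},{"dp":[-0.25,-0.5,0],"turn":-0.11,"claw":-1},{"dp":[-0.25,-0.4,0],"turn":-0.11,"claw":-1},{"dp":[-0.2,-0.35,-0.1],"turn":-0.11,"claw":-1},{"dp":[-0.1,-0.2,-0.2],"turn":-0.11,"claw":-1},{"dp":[0,0,-0.2],"turn":-0.11,"claw":-1},{"dp":[0,0,-0.2],"turn":-0.11,"claw":-1}], force=12)

```text
clock: 8.12
position: [438.1, -306.8, 174.2]
tcp_rot: [0.414, -0.566, 0.588, -0.402]
ft_force: [1.1, 0.0, 0.7]
grip_width: 88.2
```

```bash
cat >> h.py <<'E'
def st():
    from scipy.spatial.transform import Rotation as R
    o=arm.get_obs(); M=R.from_quat(o['tcp_rot']).as_matrix()
    print('t',round(o['clock'],2),'pos',np.round(o['position'],1),'yaw',round(np.degrees(np.arctan2(M[1,2],M[0,2])),1),'tilt',np.round(M[:,1],3),'F',np.round(o['ft_force'],1),'w',round(o['grip_width'],1),'j',np.round(o['joints'],2))
E
python3 -c "
from h import *
st()"
```

```text
t 8.12 pos [ 438.1 -306.8  174.2] yaw -19.5 tilt [ 0.005 -0.035 -0.999] F [1.1 0.  0.7] w 88.2 j [-0.82  0.16  1.8  -0.02  1.15 -0.47]
```

>>> drive_tool(plan=[{"dp":[0,0,-0.2],"turn":0,"claw":-1},{"dp":[0,0,0],"turn":0,"claw":-1},{"dp":[0,0,0],"turn":0,"claw":-1}])

```text
clock: 8.5
position: [438.2, -306.9, 155.1]
tcp_rot: [0.413, -0.567, 0.589, -0.402]
ft_force: [0.6, -0.7, 0.1]
grip_width: 87.9
```

Run:
```python
from h import *
st()
c=cam('wrist','wr2.png');W=cloud(c)
d=arm.trace('wedge_mid','wrist')
for q in d[:2]:
    P=W[q['mask']]; P=P[(P[:,2]>3)&(P[:,2]<30)]; r=cv2.minAreaRect(P[:,:2].astype(np.float32)); print(q['confidence'],q['extent'],r,cv2.boxPoints(r).round())
```

```text
t 8.5 pos [ 438.2 -306.9  155.1] yaw -19.6 tilt [ 0.005 -0.035 -0.999] F [ 0.6 -0.7  0.1] w 87.9 j [-0.82  0.19  1.81 -0.02  1.11 -0.47]
0.95 [289.6, 167.7, 326.3, 266.6] ((437.07586669921875, -299.5252685546875), (80.41119384765625, 26.006399154663086), 66.20390319824219) [[ 409. -331.]
 [ 433. -342.]
 [ 465. -268.]
 [ 441. -257.]]
```

View pics/wr2.png

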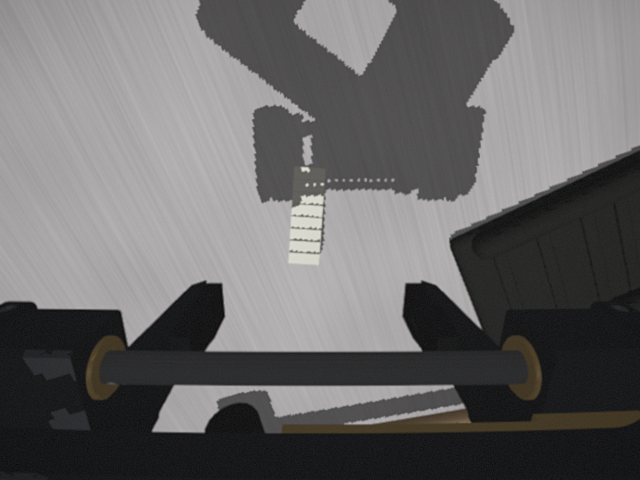

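>>> drive_tool(plan=[{"dp":[-0.04,0.01,-0.35],"turn":-0.047,"claw":-1},{"dp":[0,0,-0.35],"turn":0,"claw":-1},{"dp":[0,0,-0.25],"turn":0,"claw":-1},{"dp":[0,0,-0.15],"turn":0,"claw":-1},{"dp":[0,0,-0.05],"turn":0,"claw":-1},{"dp":[0,0,0],"turn":0,"claw":-1}])

```text
clock: 9.35
position: [437.8, -309.1, 43.4]
tcp_rot: [0.391, -0.577, 0.608, -0.381]
ft_force: [0.6, 0.2, 0.7]
grip_width: 88.3
```

```bash
python3 -c "
from h import *
st()"
```

```text
t 9.35 pos [ 437.8 -309.1   43.4] yaw -23.8 tilt [ 0.011 -0.044 -0.999] F [0.6 0.2 0.7] w 88.3 j [-0.82  0.37  1.86 -0.03  0.87 -0.39]
```

>>> drive_tool(plan=[{"dp":[-0.03,0.03,-0.12],"turn":0,"claw":-1},{"dp":[0,0.0,-0.08],"turn":0,"claw":-1},{"dp":[0,0,-0.04],"turn":0,"claw":-1},{"dp":[0,0,0],"turn":0,"claw":-1}])

```text
clock: 9.85
position: [435.5, -306.8, 19.5]
tcp_rot: [0.391, -0.576, 0.609, -0.381]
ft_force: [-0.0, -0.2, 0.8]
grip_width: 87.9
```

```bash
python3 -c "
from h import *
st()"
```

```text
t 9.85 pos [ 435.5 -306.8   19.5] yaw -23.8 tilt [ 0.013 -0.046 -0.999] F [-0.  -0.2  0.8] w 87.9 j [-0.82  0.41  1.87 -0.03  0.82 -0.39]
```

>>> drive_tool(plan=[{"dp":[-0.01,0.01,-0.025],"turn":0,"claw":-1},{"dp":[0,0,0],"turn":0,"claw":1},{"dp":[0,0,0],"turn":0,"claw":1},{"dp":[0,0,0],"turn":0,"claw":1},{"dp":[0,0,0],"turn":0,"claw":1},{"dp":[0,0,0],"turn":0,"claw":1},{"dp":[0,0,0],"turn":0,"claw":1}], force=12)

```text
clock: 10.72
position: [435.0, -306.2, 17.6]
tcp_rot: [0.391, -0.576, 0.609, -0.381]
ft_force: [0.9, 0.5, -0.8]
grip_width: 30.3
```

```bash
python3 -c "
from h import *
st()"
```

```text
t 10.72 pos [ 435.  -306.2   17.6] yaw -23.8 tilt [ 0.014 -0.047 -0.999] F [ 0.9  0.5 -0.8] w 30.3 j [-0.82  0.41  1.88 -0.03  0.81 -0.39]
```

>>> drive_tool(plan=[{"dp":[0,0,0],"turn":0,"claw":1},{"dp":[0,0,0],"turn":0,"claw":1},{"dp":[0,0,0],"turn":0,"claw":1}])

```text
clock: 11.1
position: [434.9, -306.3, 17.6]
tcp_rot: [0.391, -0.576, 0.609, -0.381]
ft_force: [-0.4, -0.3, 0.2]
grip_width: 25.9
```

```bash
python3 -c "
from h import *
st()"
```

```text
t 11.1 pos [ 434.9 -306.3   17.6] yaw -23.8 tilt [ 0.014 -0.047 -0.999] F [-0.4 -0.3  0.2] w 25.9 j [-0.82  0.41  1.88 -0.03  0.81 -0.39]
```

Gripped (25.9 mm ≈ 26). Lift and re-measure the tray.

>>> drive_tool(plan=[{"dp":[0,0,0.15],"turn":0,"claw":1},{"dp":[0,0,0.3],"turn":0,"claw":1},{"dp":[0,0,0.4],"turn":0,"claw":1},{"dp":[0,0,0.4],"turn":0,"claw":1},{"dp":[0,0,0.3],"turn":-0.1,"claw":1},{"dp":[0,0,0],"turn":-0.1,"claw":1},{"dp":[0,0,0],"turn":-0.1,"claw":1}])

```text
clock: 11.98
position: [434.8, -306.0, 184.5]
tcp_rot: [0.24, -0.651, 0.684, -0.225]
ft_force: [0.0, 0.2, -1.1]
grip_width: 25.6
```

Run:
```python
from h import *
st()
for k in ['top','scene']:
    c=cam(k,k+'5.png');W=cloud(c); np.savez('/tmp/%s5.npz'%k,W=W,img=c['img'])
    img=c['img']
    if k=='top': cv2.imwrite('pics/top5c.png',cv2.resize(img[120:300,200:420,::-1],None,fx=3.5,fy=3.2))
    else: cv2.imwrite('pics/scene5c.png',cv2.resize(img[150:350,220:500,::-1],None,fx=2.8,fy=2.8))
    # case frame
    th=np.radians(-9.47); C=np.array([700.5,28]); R2=np.array([[np.cos(th),-np.sin(th)],[np.sin(th),np.cos(th)]])
    L=(W[...,:2]-C)@R2; np.save('/tmp/L%s.npy'%k,L)
    z=W[...,2]
    m=(L[...,0]>-260)&(L[...,0]<-118)&(abs(L[...,1])<140)&(z>60)&(z<85)
    print(k,'rim x',np.percentile(L[m][:,0],[1,5,50,95]),'y',np.percentile(L[m][:,1],[0,1,99,100]))
    m=(L[...,0]>-235)&(L[...,0]<-120)&(L[...,1]>0)&(L[...,1]<125)
    for x0 in range(-240,-118,10):
        row=[]
        for y0 in range(0,130,10):
            s=(L[...,0]>=x0)&(L[...,0]<x0+10)&(L[...,1]>=y0)&(L[...,1]<y0+10)
            row.append('%3.0f'%np.nanmedian(z[s]) if s.any() else '  .')
        print(x0,' '.join(row))
```

```text
t 11.97 pos [ 434.8 -306.   184.5] yaw -51.6 tilt [-0.005 -0.052 -0.999] F [ 0.   0.2 -1.1] w 25.6 j [-0.81  0.14  1.8  -0.04  1.17  0.1 ]
top rim x [-236.36902854 -236.11961505 -221.32525482 -118.63891723] y [-128.96256335 -124.75417741  123.36830355  127.11301246]
-240  31  51  25  48  63  36  65  31  57  61  28  54  -0
-230  69  15  13  12  13  14  15  16  14  12  14  22   4
-220  69  15  14  15  13  14  13  15  17  42  42  43   .
-210  68  14  13  11  13  13  11  14  19  43  44  46   2
-200  66  13  15  13  12  15  14  14  17  46  47  47   .
-190  65  14  12  12  14  13  14  15  17  49  50  47   .
-180  15  12  11  14  13  12  13  13  20  51  51  49   6
-170  16  13  13  13  13  12  15  13  19  53  53  51   2
-160  15  15  13  12  13  13  13  14  21  54  56  51   .
-150  14  12  13  15  12  11  14  13  17  58  58  52   4
-140  16  13  13  14  15  13  13  14  14  14  14  43   .
-130  35  29  28  26  25  27  22  26  33  30  28  39  51
-120  81  79  79  79  78  78  77  78  78  79  77  77  79
scene rim x [-233.83395231 -232.62460895 -228.60356363 -120.67907578] y [-126.71834153 -118.92003893  121.33484632  125.37831603]
-240  69  70  59  51  38  27  40  35  51  31  55  51  58
-230  47  65  57  43  43  42  39  36  35  45  52  50  47
-220  34   .  13  13  15  13  12  14  14  38  43  42  44
-210  43   .  13  12  15  13  15  13  16  32  42  43  47
-200  39   .  13  11  14  13  14  12  18  32  45  47  44
-190  37   .  13  13  11  11  14  12  18  38  48  49  45
-180  36   .  14  12  12  13  14  12  21  34  50  50  45
-170  36   .  16  13  13  14  12  14  40  35  51  52  47
-160  44   .   .   .   .   .   .   .  43  47  56  53  47
-150  47   .   .   .   .   .   .   .  54  54  56  57  51
-140   .   .   .   .   .   .   .   .  53  56  56  55   .
-130  47   .   .   .   .  74   .   .   .  76   .   .  76
-120  84  81  80  80  81  79  80  80  78  79  78  78  80
```

View pics/top5c.png

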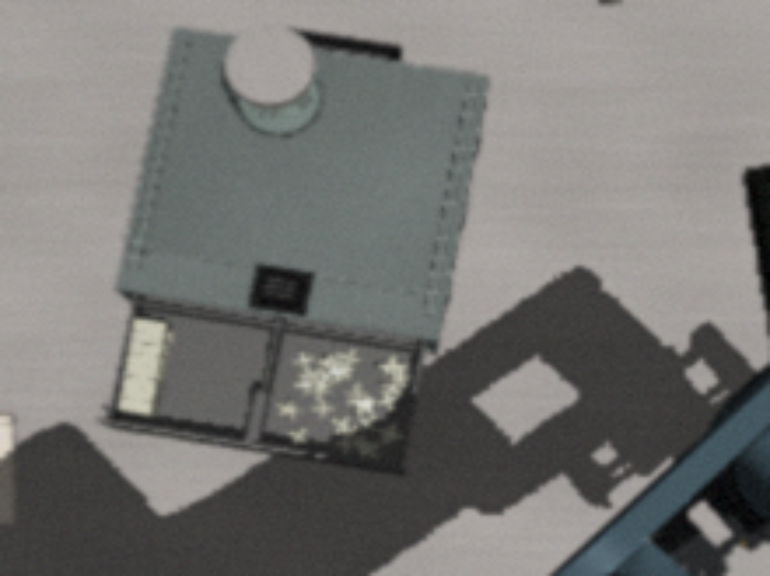

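View pics/scene5c.png

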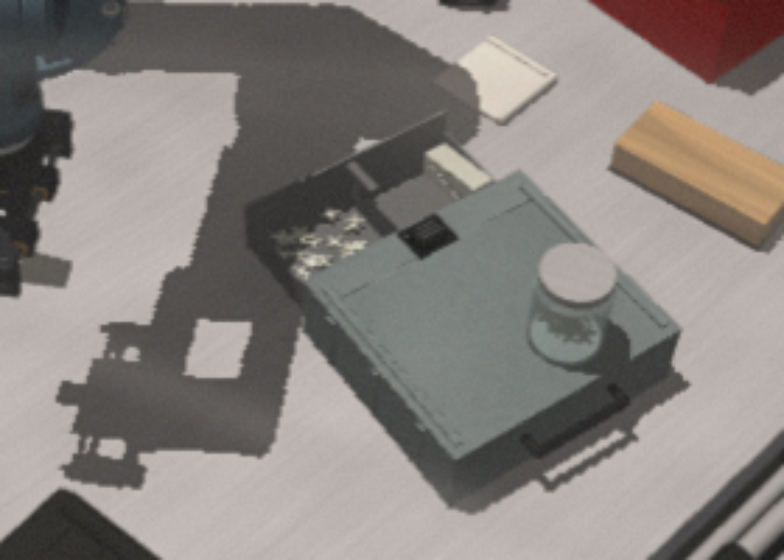

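Run:
```python
from h import *
W=np.load('/tmp/top5.npz')['W'];L=np.load('/tmp/Ltop.npy');z=W[...,2]
m=(L[...,0]>-230)&(L[...,0]<-125)&(L[...,1]>-10)&(L[...,1]<20)&(z>25)
P=np.c_[L[m],z[m]]; P=P[np.argsort(P[:,0])]
print(np.round(P).astype(int).tolist())
for k in('top','scene'):
    W=np.load('/tmp/%s5.npz'%k)['W'];L=np.load('/tmp/L%s.npy'%k);z=W[...,2]
    for zl,zh in((38,62),(8,20)):
        m=(L[...,0]>-225)&(L[...,0]<-145)&(L[...,1]>2)&(L[...,1]<122)&(z>zl)&(z<zh)
        print(k,zl,np.percentile(L[m][:,0],[1,99]),np.percentile(L[m][:,1],[0.5,5,10,20,50,80,90,95,99]))
    # roof centre recheck
    m=(L[...,0]>-150)&(L[...,0]<150)&(abs(L[...,1])<150)&(z>76)&(z<87)
    m=cv2.morphologyEx(m.astype(np.uint8),cv2.MORPH_OPEN,np.ones((3,3)))>0
    print(cv2.minAreaRect(L[m].astype(np.float32)))
```

```text
[[-230, 0, 70], [-229, -2, 70], [-229, -4, 65], [-227, 4, 68], [-227, 1, 71], [-227, -2, 71], [-226, -4, 69], [-225, 5, 67], [-224, 1, 71], [-224, -1, 64], [-223, -4, 68], [-222, 2, 67], [-221, -1, 71], [-221, -3, 67], [-219, 2, 72], [-219, 0, 72], [-218, -3, 69], [-218, -6, 72], [-218, -2, 31], [-216, 3, 66], [-216, 0, 72], [-215, -2, 67], [-215, -5, 68], [-214, 3, 72], [-213, 1, 69], [-212, -2, 67], [-212, -4, 67], [-210, 5, 66], [-210, -6, 53], [-210, 2, 66], [-210, -1, 68], [-210, -4, 71], [-208, -5, 57], [-208, 2, 70], [-207, 0, 65], [-206, -3, 63], [-206, -6, 62], [-205, 3, 66], [-204, 0, 69], [-204, -3, 67], [-204, -6, 71], [-202, 3, 68], [-201, 0, 68], [-201, -2, 66], [-201, -5, 67], [-199, 4, 64], [-199, 1, 70], [-198, -2, 67], [-198, -4, 66], [-196, 4, 65], [-196, 2, 66], [-196, -1, 68], [-195, -4, 67], [-193, 2, 67], [-193, -1, 68], [-193, -4, 72], [-191, 2, 67], [-190, 0, 68], [-190, -3, 70], [-189, -6, 66], [-188, -2, 28], [-188, 3, 66], [-187, 0, 65], [-185, -1, 51], [-184, -2, 38], [-182, 0, 47], [-182, -2, 47], [-180, 0, 50], [-179, -2, 48], [-176, -2, 49], [-173, -2,
[... 805 characters left out ...]
05660075 118.29767556 119.32008078]
top 8 [-224.44677731 -145.75079291] [  5.81917821  12.67940023  16.47682607  24.93095303  49.9120609
  75.0341149   83.02139559  86.95671397 107.43688476]
((-0.5049819946289062, -0.3579864501953125), (261.1634216308594, 242.57386779785156), 89.80570983886719)
scene 38 [-224.41592673 -145.79794611] [  2.32107712  86.44510099  88.4432601   90.60079862 101.92611298
 113.96350726 118.59245014 120.28227047 121.35424245]
scene 8 [-223.58283585 -163.97077023] [21.58666241 27.13977654 30.75091351 37.09933517 58.22704041 80.15851559
 87.14620315 90.00232285 92.52646263]
((0.712371826171875, -0.75341796875), (260.2002258300781, 243.25367736816406), 89.9184799194336)
```

>>> drive_tool(plan=[{"dp":[0.06,0.35,0],"turn":-0.06,"claw":1},{"dp":[0.12,0.5,0],"turn":-0.08,"claw":1},{"dp":[0.12,0.5,0],"turn":-0.08,"claw":1},{"dp":[0.12,0.5,0],"turn":-0.08,"claw":1},{"dp":[0.12,0.5,0],"turn":-0.08,"claw":1},{"dp":[0.12,0.5,0],"turn":-0.08,"claw":1},{"dp":[0.1,0.4,0],"turn":-0.04,"claw":1},{"dp":[0.05,0.2,0],"turn":0,"claw":1}])

```text
clock: 13.08
position: [516.1, 48.1, 188.1]
tcp_rot: [-0.026, -0.693, 0.719, 0.052]
ft_force: [0.3, -0.7, 0.3]
grip_width: 26.0
```

```bash
python3 -c "
from h import *
st()"
```

```text
t 13.07 pos [516.1  48.1 188.1] yaw -96.3 tilt [-0.038 -0.035 -0.999] F [ 0.3 -0.7  0.3] w 26.0 j [-0.11  0.15  1.78 -0.04  1.24  1.58]
```

>>> drive_tool(plan=[{"dp":[0.06,0.3,0],"turn":-0.02,"claw":1},{"dp":[0.02,0.15,-0.1],"turn":-0.015,"claw":1},{"dp":[0,0.05,-0.2],"turn":0,"claw":1},{"dp":[0,0,-0.2],"turn":0,"claw":1},{"dp":[0,0,-0.1],"turn":0,"claw":1},{"dp":[0,0,0],"turn":0,"claw":1},{"dp":[0,0,0],"turn":0,"claw":1}])

```text
clock: 13.95
position: [524.4, 102.3, 129.4]
tcp_rot: [-0.038, -0.693, 0.717, 0.062]
ft_force: [0.5, 0.3, 0.3]
grip_width: 26.3
```

Run:
```python
from h import *
st()
for k in ('scene','wrist'):
    c=cam(k,k+'6.png')
    if k=='scene': cv2.imwrite('pics/scene6c.png',cv2.resize(c['img'][130:330,240:500,::-1],None,fx=3,fy=3))
```

```text
t 13.95 pos [524.4 102.3 129.4] yaw -98.1 tilt [-0.037 -0.032 -0.999] F [0.5 0.3 0.3] w 26.3 j [-0.01  0.26  1.78 -0.04  1.14  1.72]
```

View pics/scene6c.png

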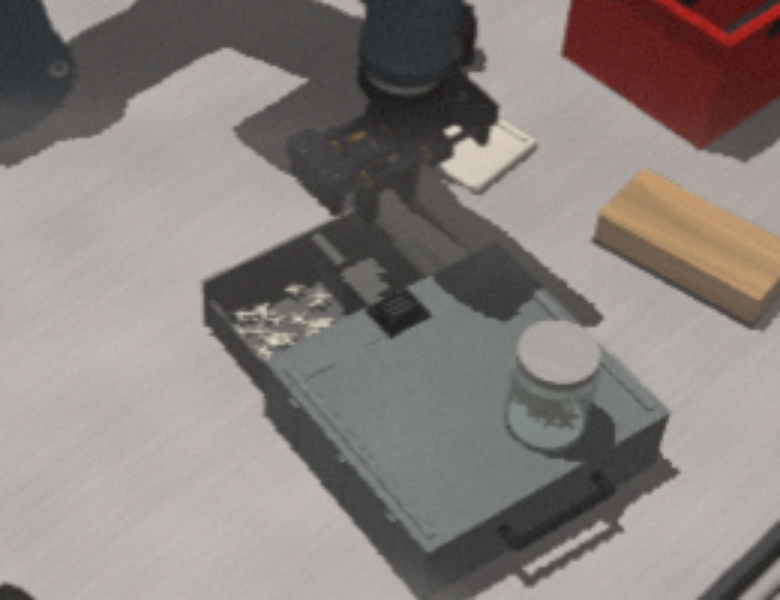

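View pics/wrist6.png

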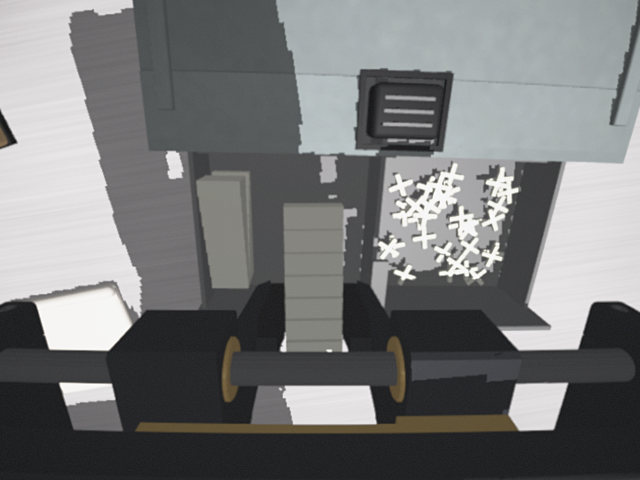

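>>> drive_tool(plan=[{"dp":[0.02,0.015,-0.2],"turn":-0.01,"claw":1},{"dp":[0,0,-0.25],"turn":0,"claw":1},{"dp":[0,0,-0.25],"turn":0,"claw":1},{"dp":[0,0,-0.2],"turn":0,"claw":1},{"dp":[0,0,-0.05],"turn":0,"claw":1},{"dp":[0,0,0],"turn":0,"claw":1}])

```text
clock: 14.8
position: [527.4, 103.6, 29.7]
tcp_rot: [-0.045, -0.693, 0.717, 0.068]
ft_force: [-0.8, -0.9, 9.4]
grip_width: 26.3
```

```bash
python3 -c "
from h import *
st()"
```

```text
t 14.8 pos [527.4 103.6  29.7] yaw -99.2 tilt [-0.035 -0.032 -0.999] F [-0.8 -0.9  9.4] w 26.3 j [-0.01  0.43  1.8  -0.04  0.94  1.75]
```

>>> drive_tool(plan=[{"dp":[0,0,0.005],"turn":0,"claw":0.2},{"dp":[0,0,0],"turn":0,"claw":0.2},{"dp":[0,0,0],"turn":0,"claw":0.2}])

```text
clock: 15.18
position: [527.9, 103.7, 30.6]
tcp_rot: [-0.046, -0.693, 0.717, 0.068]
ft_force: [-1.3, -0.1, 0.3]
grip_width: 35.1
```

Run:
```python
from h import *
st()
cam('wrist','wrist7.png')
```

```text
t 15.18 pos [527.9 103.7  30.6] yaw -99.2 tilt [-0.034 -0.031 -0.999] F [-1.3 -0.1  0.3] w 35.1 j [-0.01  0.43  1.8  -0.04  0.94  1.75]
```

View pics/wrist7.png

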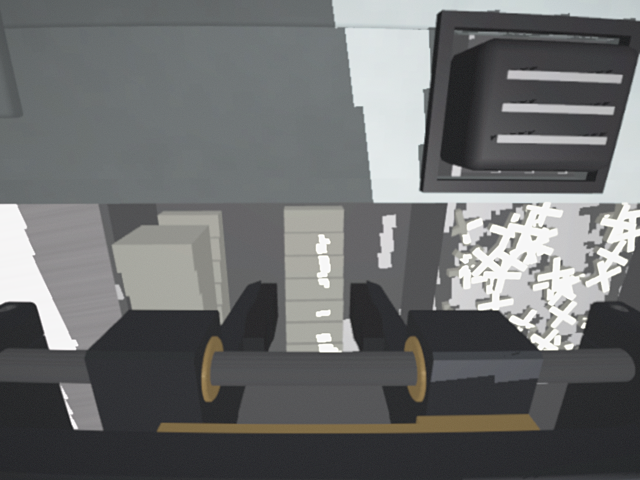

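>>> drive_tool(plan=[{"dp":[0,0,0.05],"turn":0,"claw":0.2},{"dp":[0,0,0.15],"turn":0,"claw":0.2},{"dp":[0,0,0.3],"turn":0,"claw":0.2},{"dp":[0,0,0.4],"turn":0,"claw":0.2},{"dp":[0,0,0.4],"turn":0,"claw":0.2},{"dp":[-0.3,0,0.2],"turn":0,"claw":0.2},{"dp":[-0.4,0,0],"turn":0,"claw":0.5}])

```text
clock: 16.1
position: [458.8, 103.4, 191.7]
tcp_rot: [-0.049, -0.693, 0.716, 0.066]
ft_force: [0.3, -0.1, 0.5]
grip_width: 27.3
```

Run:
```python
from h import *
st()
c=cam('wrist','wrist8.png'); W=cloud(c)
th=np.radians(-9.47); C=np.array([700.5,28]); R2=np.array([[np.cos(th),-np.sin(th)],[np.sin(th),np.cos(th)]])
L=(W[...,:2]-C)@R2
for q in arm.trace('wedge_mid','wrist')[:4]:
    m=q['mask']; r=cv2.minAreaRect(L[m].astype(np.float32)); print(q['confidence'],q['extent'],r,np.percentile(W[m][:,2],[2,50,98]))
c=cam('scene')
cv2.imwrite('pics/scene8c.png',cv2.resize(c['img'][130:330,240:500,::-1],None,fx=3,fy=3))
```

```text
t 16.1 pos [458.8 103.4 191.7] yaw -99.3 tilt [-0.027 -0.031 -0.999] F [ 0.3 -0.1  0.5] w 27.3 j [-0.01  0.03  1.9  -0.03  1.23  1.73]
0.9 [278.5, 83.8, 309.0, 186.7] ((-180.2001190185547, 42.72663497924805), (23.03606605529785, 85.88031768798828), 78.55899810791016) [nan nan nan]
```

View pics/wrist8.png

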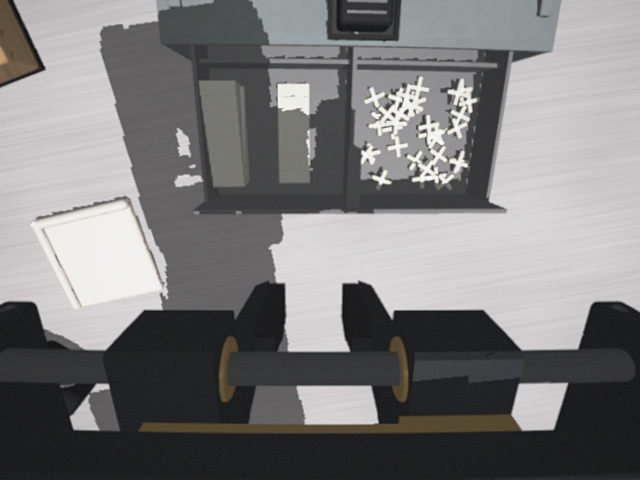

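View pics/scene8c.png

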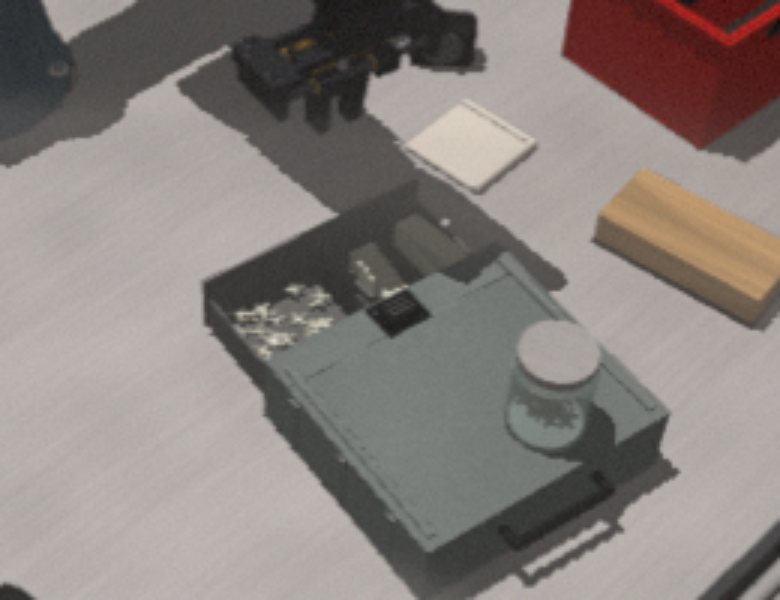

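>>> drive_tool(plan=[{"dp":[-0.3,-0.1,0],"turn":0.11,"claw":1},{"dp":[-0.2,-0.1,0],"turn":0.118,"claw":1},{"dp":[0,0,0],"turn":0.118,"claw":1},{"dp":[0,0,0],"turn":0.118,"claw":1},{"dp":[0,0,0],"turn":0.118,"claw":1},{"dp":[0,0,0],"turn":0.118,"claw":1},{"dp":[0,0,0],"turn":0.118,"claw":1},{"dp":[0,0,0],"turn":0.118,"claw":1}])

```text
clock: 17.25
position: [414.1, 82.0, 195.4]
tcp_rot: [0.432, -0.541, 0.572, -0.44]
ft_force: [-0.2, 1.0, 0.0]
grip_width: 0.2
```

>>> drive_tool(plan=[{"dp":[0,0,0],"turn":0.118,"claw":1},{"dp":[0,0,0],"turn":0.118,"claw":1},{"dp":[0,0,0],"turn":0.118,"claw":1},{"dp":[0,0,0],"turn":0.118,"claw":1},{"dp":[0,0,0],"turn":0.118,"claw":1},{"dp":[0,0,0],"turn":0.118,"claw":1},{"dp":[0,0,0],"turn":0.118,"claw":1},{"dp":[0,0,0],"turn":0.118,"claw":1}])

```text
clock: 18.25
position: [422.9, 80.4, 200.8]
tcp_rot: [-0.683, 0.099, -0.121, 0.714]
ft_force: [-0.5, 0.5, -0.5]
grip_width: 0.4
```

```bash
python3 -c "
from h import *
st()"
```

```text
t 18.25 pos [422.9  80.4 200.8] yaw 72.2 tilt [ 0.037  0.038 -0.999] F [-0.5  0.5 -0.5] w 0.4 j [-0.12 -0.13  2.04  0.05  1.2  -1.39]
```

>>> drive_tool(plan=[{"dp":[-0.2,-0.02,-0.2],"turn":0.085,"claw":1},{"dp":[0,0,-0.35],"turn":0,"claw":1},{"dp":[0,0,-0.35],"turn":0,"claw":1},{"dp":[0,0,-0.3],"turn":0,"claw":1},{"dp":[0,0,-0.1],"turn":0,"claw":1},{"dp":[0,0,0],"turn":0,"claw":1}])

```text
clock: 19.0
position: [410.4, 76.6, 72.1]
tcp_rot: [-0.688, 0.048, -0.074, 0.72]
ft_force: [0.0, -0.3, 0.4]
grip_width: 0.3
```

```bash
python3 -c "
from h import *
st()"
```

```text
t 19.0 pos [410.4  76.6  72.1] yaw 80.2 tilt [ 0.042  0.042 -0.998] F [ 0.  -0.3  0.4] w 0.3 j [-0.14  0.07  2.16  0.06  0.88 -1.57]
```

>>> drive_tool(plan=[{"dp":[0,0,-0.12],"turn":0,"claw":1},{"dp":[0.05,-0.008,-0.07],"turn":0,"claw":1},{"dp":[0.1,-0.017,0],"turn":0,"claw":1},{"dp":[0.1,-0.017,0],"turn":0,"claw":1},{"dp":[0.05,-0.008,0],"turn":0,"claw":1},{"dp":[0,0,0],"turn":0,"claw":1}])

```text
clock: 19.75
position: [446.4, 70.7, 55.0]
tcp_rot: [-0.688, 0.045, -0.077, 0.72]
ft_force: [0.3, 0.7, -0.1]
grip_width: 0.2
```

```bash
cat >> h.py <<'E'
def push():
    o=arm.get_obs(); d=np.array([.9864,-.1645]); p=o['position'][:2]-np.array([700.5,28])
    print('case x',round(p@d,1),'y',round(p@np.array([.1645,.9864]),1),'push',round(-o['ft_force'][:2]@d,1)); st()
E
python3 -c "
from h import *
push()"
```

```text
case x -257.6 y 0.3 push -0.2
t 19.75 pos [446.4  70.7  55. ] yaw 80.2 tilt [ 0.049  0.041 -0.998] F [ 0.3  0.7 -0.1] w 0.2 j [-0.14  0.18  2.08  0.06  0.84 -1.58]
```

>>> drive_tool(plan=[{"dp":[0.05,-0.008,-0.02],"turn":0,"claw":1},{"dp":[0.03,-0.005,0],"turn":0,"claw":1},{"dp":[0.03,-0.005,0],"turn":0,"claw":1},{"dp":[0.03,-0.005,0],"turn":0,"claw":1},{"dp":[0.04,-0.007,0],"turn":0,"claw":1},{"dp":[0.04,-0.007,0],"turn":0,"claw":1},{"dp":[0.04,-0.007,0],"turn":0,"claw":1},{"dp":[0.04,-0.007,0],"turn":0,"claw":1}])

```text
clock: 20.75
position: [476.7, 65.7, 52.5]
tcp_rot: [-0.688, 0.046, -0.076, 0.72]
ft_force: [-1.1, 0.8, 1.6]
grip_width: 0.3
```

```bash
python3 -c "
from h import *
push()"
```

```text
case x -227.0 y 0.4 push 1.3
t 20.75 pos [476.7  65.7  52.5] yaw 80.2 tilt [ 0.046  0.041 -0.998] F [-1.1  0.8  1.6] w 0.3 j [-0.14  0.24  2.01  0.06  0.85 -1.58]
```

>>> drive_tool(plan=[{"dp":[0.04,-0.007,0],"turn":0,"claw":1},{"dp":[0.04,-0.007,0],"turn":0,"claw":1},{"dp":[0.04,-0.007,0],"turn":0,"claw":1},{"dp":[0.04,-0.007,0],"turn":0,"claw":1},{"dp":[0.04,-0.007,0],"turn":0,"claw":1},{"dp":[0.04,-0.007,0],"turn":0,"claw":1},{"dp":[0.04,-0.007,0],"turn":0,"claw":1},{"dp":[0.04,-0.007,0],"turn":0,"claw":1}])

```text
clock: 21.75
position: [510.8, 59.9, 52.4]
tcp_rot: [-0.688, 0.046, -0.075, 0.72]
ft_force: [-1.6, 0.2, 1.3]
grip_width: 0.5
```

```bash
python3 -c "
from h import *
push()
c=cam('scene')
cv2.imwrite('pics/scene9c.png',cv2.resize(c['img'][130:330,240:500,::-1],None,fx=3,fy=3))"
```

```text
case x -192.4 y 0.3 push 1.6
t 21.75 pos [510.8  59.9  52.4] yaw 80.2 tilt [ 0.045  0.042 -0.998] F [-1.6  0.2  1.3] w 0.5 j [-0.14  0.3   1.93  0.06  0.87 -1.58]
```

View pics/scene9c.png

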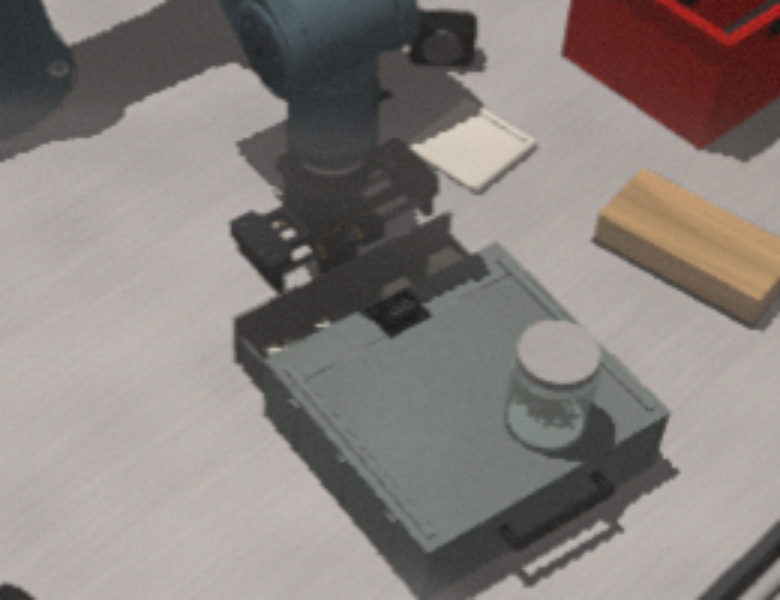

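Tray moving in smoothly, pad at crop (398,310) still up.

>>> drive_tool(plan=[{"dp":[0.04,-0.007,0],"turn":0,"claw":1},{"dp":[0.04,-0.007,0],"turn":0,"claw":1},{"dp":[0.04,-0.007,0],"turn":0,"claw":1},{"dp":[0.04,-0.007,0],"turn":0,"claw":1},{"dp":[0.04,-0.007,0],"turn":0,"claw":1},{"dp":[0.03,-0.005,0],"turn":0,"claw":1},{"dp":[0.03,-0.005,0],"turn":0,"claw":1},{"dp":[0.03,-0.005,0],"turn":0,"claw":1}])

```text
clock: 22.8
position: [541.9, 54.6, 52.3]
tcp_rot: [-0.688, 0.046, -0.075, 0.72]
ft_force: [-1.8, 0.7, 1.5]
grip_width: 0.4
```

```bash
python3 -c "
from h import *
push()"
```

```text
case x -160.8 y 0.2 push 1.9
t 22.8 pos [541.9  54.6  52.3] yaw 80.2 tilt [ 0.045  0.042 -0.998] F [-1.8  0.7  1.5] w 0.4 j [-0.14  0.36  1.85  0.06  0.9  -1.58]
```

>>> drive_tool(plan=[{"dp":[0.03,-0.005,0],"turn":0,"claw":1},{"dp":[0.025,-0.004,0],"turn":0,"claw":1},{"dp":[0.025,-0.004,0],"turn":0,"claw":1},{"dp":[0.025,-0.004,0],"turn":0,"claw":1}])

```text
clock: 23.3
position: [552.7, 52.8, 52.2]
tcp_rot: [-0.688, 0.046, -0.075, 0.72]
ft_force: [-4.1, 1.1, 2.9]
grip_width: 0.4
```

>>> drive_tool(plan=[{"dp":[0.02,-0.0033,0],"turn":0,"claw":1},{"dp":[0.02,-0.0033,0],"turn":0,"claw":1}])

```text
clock: 23.55
position: [556.3, 52.2, 52.1]
tcp_rot: [-0.688, 0.047, -0.074, 0.72]
ft_force: [-6.2, 0.5, 3.8]
grip_width: 0.5
```

```bash
python3 -c "
from h import *
push()"
```

```text
case x -146.2 y 0.1 push 6.2
t 23.55 pos [556.3  52.2  52.1] yaw 80.2 tilt [ 0.042  0.042 -0.998] F [-6.2  0.5  3.8] w 0.5 j [-0.14  0.39  1.81  0.06  0.91 -1.58]
```

>>> drive_tool(plan=[{"dp":[0.02,-0.0033,0],"turn":0,"claw":1},{"dp":[0.02,-0.0033,0],"turn":0,"claw":1}])

```text
clock: 23.8
position: [559.4, 51.7, 51.8]
tcp_rot: [-0.688, 0.048, -0.073, 0.72]
ft_force: [-5.5, 1.1, 4.2]
grip_width: 0.2
```

>>> drive_tool(plan=[{"dp":[0.02,-0.0033,0],"turn":0,"claw":1},{"dp":[0.02,-0.0033,0],"turn":0,"claw":1}])

```text
clock: 24.05
position: [561.9, 51.3, 51.4]
tcp_rot: [-0.688, 0.049, -0.072, 0.72]
ft_force: [-6.2, 0.6, 4.4]
grip_width: 0.5
```

```bash
python3 -c "
from h import *
push()"
```

```text
case x -140.5 y 0.2 push 6.2
t 24.05 pos [561.9  51.3  51.4] yaw 80.2 tilt [ 0.036  0.043 -0.998] F [-6.2  0.6  4.4] w 0.5 j [-0.14  0.4   1.79  0.06  0.92 -1.58]
```

>>> drive_tool(plan=[{"dp":[0.02,-0.0033,0.003],"turn":0,"claw":1},{"dp":[0.015,-0.0025,0.003],"turn":0,"claw":1}])

```text
clock: 24.3
position: [565.2, 50.7, 51.5]
tcp_rot: [-0.688, 0.049, -0.071, 0.72]
ft_force: [-2.9, 1.1, -0.2]
grip_width: 0.5
```

>>> drive_tool(plan=[{"dp":[0.015,-0.0025,0],"turn":0,"claw":1},{"dp":[0.015,-0.0025,0],"turn":0,"claw":1}])

```text
clock: 24.55
position: [568.5, 50.1, 51.5]
tcp_rot: [-0.688, 0.049, -0.071, 0.72]
ft_force: [-2.7, 0.7, 1.0]
grip_width: 0.4
```

```bash
python3 -c "
from h import *
push()"
```

```text
case x -133.8 y 0.1 push 2.7
t 24.55 pos [568.5  50.1  51.5] yaw 80.2 tilt [ 0.035  0.043 -0.998] F [-2.7  0.7  1. ] w 0.4 j [-0.15  0.41  1.77  0.06  0.93 -1.58]
```

>>> drive_tool(plan=[{"dp":[0.01,-0.0017,0],"turn":0,"claw":1}])

```text
clock: 24.68
position: [570.1, 49.9, 51.6]
tcp_rot: [-0.688, 0.049, -0.072, 0.72]
ft_force: [-2.7, 0.6, -0.7]
grip_width: 0.4
```

>>> drive_tool(plan=[{"dp":[0.01,-0.0017,0],"turn":0,"claw":1}])

```text
clock: 24.8
position: [570.8, 49.7, 51.5]
tcp_rot: [-0.688, 0.049, -0.072, 0.72]
ft_force: [-5.0, 1.5, 2.4]
grip_width: 0.7
```

>>> drive_tool(plan=[{"dp":[0.006,-0.001,0],"turn":0,"claw":1}])

```text
clock: 24.92
position: [571.2, 49.7, 51.5]
tcp_rot: [-0.688, 0.049, -0.071, 0.72]
ft_force: [-4.5, 0.4, 2.7]
grip_width: 0.4
```

```bash
python3 -c "
from h import *
push()
c=cam('scene')
push()
W=cloud(c)
cv2.imwrite('pics/scene10c.png',cv2.resize(c['img'][180:300,310:430,::-1],None,fx=4,fy=4,interpolation=cv2.INTER_CUBIC))
th=np.radians(-9.47); C=np.array([700.5,28]); R2=np.array([[np.cos(th),-np.sin(th)],[np.sin(th),np.cos(th)]])
L=(W[...,:2]-C)@R2
m=(abs(L[...,0]+98)<10)&(abs(L[...,1])<13); print(m.sum(),np.percentile(W[m][:,2],[5,25,50,75,95]))
"
```

```text
case x -131.1 y 0.1 push 4.5
t 24.93 pos [571.2  49.7  51.5] yaw 80.2 tilt [ 0.035  0.043 -0.998] F [-4.5  0.4  2.7] w 0.4 j [-0.15  0.42  1.77  0.06  0.93 -1.58]
case x -131.1 y 0.1 push 4.8
t 24.98 pos [571.2  49.7  51.5] yaw 80.2 tilt [ 0.034  0.043 -0.998] F [-4.6  1.4  2.4] w 0.4 j [-0.15  0.42  1.77  0.06  0.93 -1.58]
564 [ 88.2827413  198.26418694 263.14909471 340.9335851  373.84800629]
```

View pics/scene10c.png

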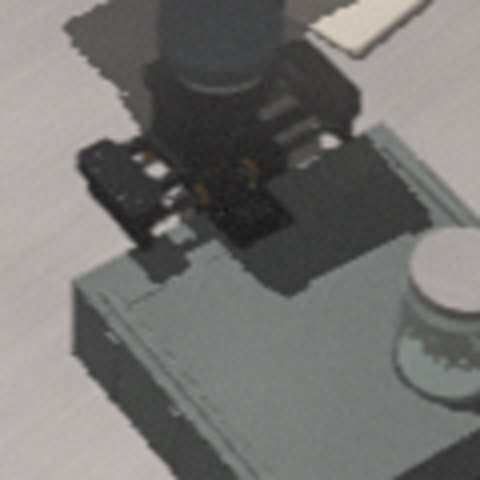

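>>> drive_tool(plan=[{"dp":[0.007,-0.0012,0],"turn":0,"claw":1}])

```text
clock: 25.1
position: [571.3, 49.7, 51.5]
tcp_rot: [-0.688, 0.05, -0.071, 0.72]
ft_force: [-7.4, 0.5, 5.6]
grip_width: 0.6
```

>>> drive_tool(plan=[{"dp":[0.007,-0.0012,0],"turn":0,"claw":1}])

```text
clock: 25.22
position: [571.4, 49.7, 51.5]
tcp_rot: [-0.688, 0.05, -0.07, 0.72]
ft_force: [-7.5, 0.0, 5.7]
grip_width: 0.2
```

```bash
cat > pad.py <<'E'
from h import *
push()
c=cam('scene'); W=cloud(c)
th=np.radians(-9.47); C=np.array([700.5,28]); R2=np.array([[np.cos(th),-np.sin(th)],[np.sin(th),np.cos(th)]])
L=(W[...,:2]-C)@R2
m=(abs(L[...,0]+98)<14)&(abs(L[...,1])<17)&(W[...,2]<97)
h,e=np.histogram(W[m][:,2],np.arange(70,98,2)); print(dict(zip(e,h)))
m2=m&(abs(L[...,0]+96)<8)&(abs(L[...,1])<12); print(m2.sum(),np.percentile(W[m2][:,2],[25,50,75]))
m=(W[...,2]>15)&(W[...,2]<68)&(abs(L[...,1])<115)&(L[...,0]<-100)&(L[...,0]>-150)
print('front',m.sum(), np.median(L[m][:,0]) if m.any() else '')
import sys
cv2.imwrite('pics/%s.png'%sys.argv[1],cv2.resize(c['img'][200:270,330:430,::-1],None,fx=7,fy=7,interpolation=cv2.INTER_CUBIC))
E
python3 pad.py p11
```

```text
case x -131.0 y 0.1 push 7.4
t 25.23 pos [571.4  49.7  51.5] yaw 80.3 tilt [ 0.032  0.043 -0.999] F [-7.5  0.   5.7] w 0.2 j [-0.15  0.42  1.76  0.06  0.94 -1.58]
{np.int64(70): np.int64(0), np.int64(72): np.int64(0), np.int64(74): np.int64(0), np.int64(76): np.int64(0), np.int64(78): np.int64(2), np.int64(80): np.int64(5), np.int64(82): np.int64(6), np.int64(84): np.int64(6), np.int64(86): np.int64(9), np.int64(88): np.int64(17), np.int64(90): np.int64(26), np.int64(92): np.int64(12), np.int64(94): np.int64(11)}
40 [88.89002068 91.36707259 92.82428456]
front 7 -132.86045263140414
```

View pics/p11.png

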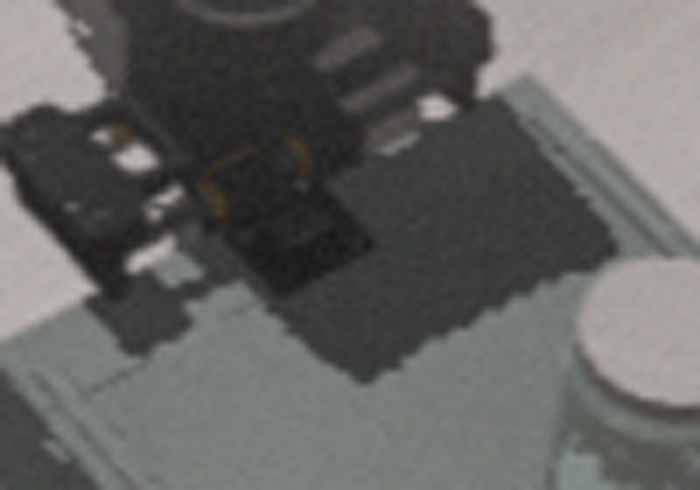

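>>> drive_tool(plan=[{"dp":[-0.012,0.002,0],"turn":0,"claw":1},{"dp":[-0.012,0.002,0],"turn":0,"claw":1},{"dp":[-0.01,0.0017,0],"turn":0,"claw":1}])

```text
clock: 25.65
position: [570.2, 49.6, 52.4]
tcp_rot: [-0.688, 0.049, -0.072, 0.72]
ft_force: [-0.5, 1.1, -0.7]
grip_width: 0.7
```

```bash
python3 pad.py p12
```

```text
case x -132.1 y -0.1 push 0.7
t 25.65 pos [570.2  49.6  52.4] yaw 80.2 tilt [ 0.037  0.042 -0.998] F [-0.5  1.1 -0.7] w 0.7 j [-0.15  0.41  1.77  0.06  0.93 -1.58]
{np.int64(70): np.int64(0), np.int64(72): np.int64(0), np.int64(74): np.int64(1), np.int64(76): np.int64(4), np.int64(78): np.int64(7), np.int64(80): np.int64(3), np.int64(82): np.int64(9), np.int64(84): np.int64(6), np.int64(86): np.int64(10), np.int64(88): np.int64(18), np.int64(90): np.int64(33), np.int64(92): np.int64(12), np.int64(94): np.int64(8)}
42 [89.33269089 90.58270606 91.71907628]
front 5 -136.93526717267144
```

>>> drive_tool(plan=[{"dp":[-0.04,0.007,0],"turn":0,"claw":1},{"dp":[-0.06,0.01,0],"turn":0,"claw":1},{"dp":[-0.1,0.017,0],"turn":0,"claw":1},{"dp":[-0.3,0.05,0],"turn":0,"claw":1},{"dp":[-0.4,0.07,0.1],"turn":0,"claw":1},{"dp":[-0.3,0.05,0.4],"turn":0,"claw":1},{"dp":[-0.2,0.3,0.4],"turn":0,"claw":1},{"dp":[0,0.4,0.3],"turn":0,"claw":1}])

```text
clock: 26.7
position: [420.0, 140.7, 172.0]
tcp_rot: [-0.688, 0.052, -0.072, 0.72]
ft_force: [1.2, 0.6, -0.2]
grip_width: 0.3
```

```bash
python3 pad.py p13
python3 - <<'E'
from h import *
th=np.radians(-9.47); C=np.array([700.5,28]); R2=np.array([[np.cos(th),-np.sin(th)],[np.sin(th),np.cos(th)]])
c=cam('top','top13.png'); W=cloud(c); L=(W[...,:2]-C)@R2; z=W[...,2]
m=(abs(L[...,0]+96)<9)&(abs(L[...,1])<12); print('pad top',np.percentile(z[m],[10,50,90]))
m=(z>15)&(z<66)&(abs(L[...,1])<110)&(L[...,0]<-100)&(L[...,0]>-250); print('front',np.percentile(L[m][:,0],[2,25,50,75]))
m=(L[...,0]<-100)&(L[...,0]>-240)&(abs(L[...,1])<120)&(z>20); print(L[m][:,0].min())
for n in ['jar','corner_tile','tapping_block','knee_pad','mallet','tape_measure']:
    d=arm.trace(n,'top'); 
    if d: print(n,np.round(np.nanmedian(W[d[0]['mask']],0)),[int(v) for v in d[0]['extent']])
E
```

```text
case x -295.2 y 65.0 push -1.0
t 26.7 pos [420.  140.7 172. ] yaw 79.9 tilt [ 0.031  0.042 -0.999] F [ 1.2  0.6 -0.2] w 0.3 j [ 0.03 -0.06  2.03  0.05  1.13 -1.39]
{np.int64(70): np.int64(0), np.int64(72): np.int64(0), np.int64(74): np.int64(1), np.int64(76): np.int64(2), np.int64(78): np.int64(1), np.int64(80): np.int64(7), np.int64(82): np.int64(2), np.int64(84): np.int64(1), np.int64(86): np.int64(13), np.int64(88): np.int64(24), np.int64(90): np.int64(25), np.int64(92): np.int64(17), np.int64(94): np.int64(6)}
42 [88.98997461 91.33931997 92.69038751]
front 0 
pad top [16.60778854 91.1048823  93.80287182]
front [-122.56281183 -121.9382205  -121.65200218 -121.42199317]
-122.85529218920408
jar [761.  45. 174.] [264, 125, 293, 164]
corner_tile [453. 357.  10.] [172, 250, 176, 285]
tapping_block [701. 354.  42.] [157, 149, 191, 210]
knee_pad [ 647. -425.   19.] [413, 167, 472, 235]
mallet [ 317. -536.   42.] [462, 232, 499, 341]
tape_measure [328. 395.  53.] [140, 295, 166, 320]
```

View pics/p13.png

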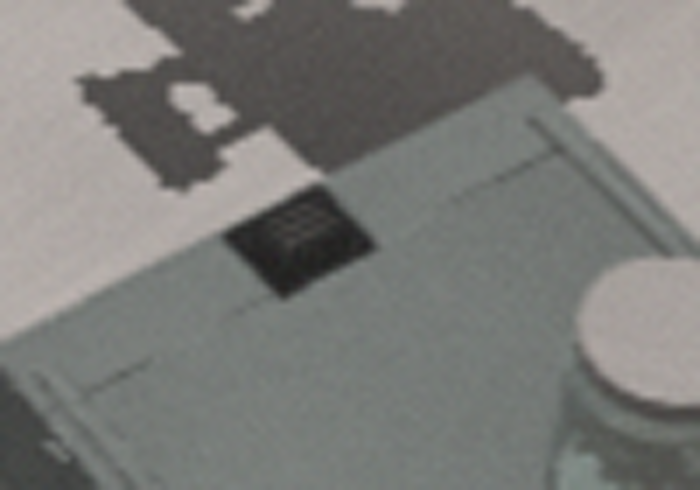

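View pics/top13.png

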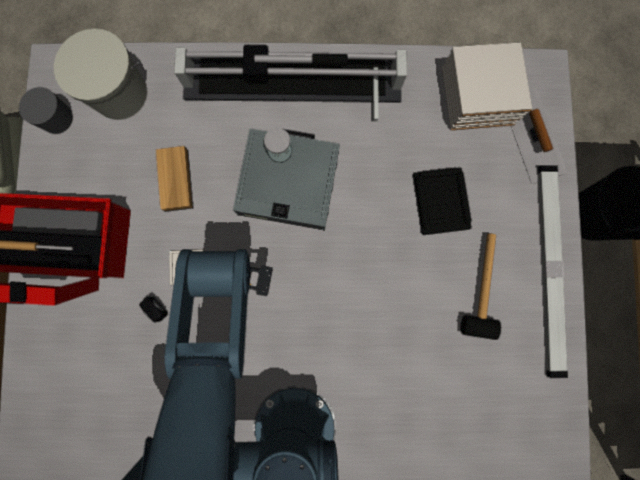

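>>> drive_tool(plan=[{"dp":[0,0,0.1],"turn":0,"claw":1},{"dp":[0,0,0],"turn":0,"claw":1},{"dp":[0,0,0],"turn":0,"claw":1},{"dp":[0,0,0],"turn":0,"claw":1}])

```text
clock: 27.6
position: [420.8, 137.9, 178.6]
tcp_rot: [-0.689, 0.055, -0.071, 0.72]
ft_force: [-0.3, 0.1, -1.5]
grip_width: 0.2
```

```bash
python3 pad.py p14
python3 - <<'E'
from h import *
W=np.load('/tmp/top0.npz')['W']
th=np.radians(-9.47); C=np.array([700.5,28]); R2=np.array([[np.cos(th),-np.sin(th)],[np.sin(th),np.cos(th)]])
for W in (W,cloud(cam('top'))):
    L=(W[...,:2]-C)@R2; z=W[...,2]
    m=(z>15)&(z<66)&(abs(L[...,1])<110)&(L[...,0]<-100)&(L[...,0]>-250); print('front',np.percentile(L[m][:,0],[2,25,50,75]))
print(arm.hand_in())
E
```

```text
case x -294.0 y 62.4 push 0.3
t 27.6 pos [420.8 137.9 178.6] yaw 79.8 tilt [ 0.025  0.042 -0.999] F [-0.3  0.1 -1.5] w 0.2 j [ 0.02 -0.06  2.02  0.05  1.15 -1.39]
{np.int64(70): np.int64(0), np.int64(72): np.int64(0), np.int64(74): np.int64(2), np.int64(76): np.int64(5), np.int64(78): np.int64(3), np.int64(80): np.int64(5), np.int64(82): np.int64(3), np.int64(84): np.int64(5), np.int64(86): np.int64(12), np.int64(88): np.int64(22), np.int64(90): np.int64(23), np.int64(92): np.int64(19), np.int64(94): np.int64(5)}
40 [89.31461783 90.47361216 92.38013426]
front 0 
front [-122.71040403 -122.01624254 -121.67987236 -121.44375845]
front [-122.56535208 -122.03885039 -121.68525493 -121.47015839]
the job is handed in; nothing more can be done
None
```

The job is done and handed in at about 27.7 s, with the tray latched shut and the wedge lying flat in the front left bin.

- **Pad:** I pressed it down in small steps, to about 7 N, and the tray popped out.
- **Wedge:** I gripped it at 26 mm and laid it along x beside the stacked wedges. Before I shut the tray, the wrist picture showed it parallel to the divider and clear of everything.
- **Tray:** I pushed it in slowly by the middle of its front. It read about 6 N over the tooth, then ran light, then read about 7.5 N at the buffer.

**Last checks:**
- With the arm backed well away, the tray stayed shut. Its front is where it was at the start, to within 0.1 mm.
- The pad top reads about 91 mm, so it is fully up. I judged the click from this and from the tray not following the arm back; I did not see the pad snap up.
- The jar, block, knee pad, mallet and tape measure read within about 3 mm of their starting positions.
- The corner tile was almost wholly hidden by the arm, so I could only check its visible edge, which was in place.

**What went less well:** when I set the wedge down it reached the bin floor faster than I meant. The reading at the end was 9.4 N against the 14 N limit. Forces were only read at the end of each move, so I did not see the peak.

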